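Make up a set of four gauge bars in the gated rack

TASK

The set rack on the bench must hold exactly four of the 90 mm gauge bars; one is in it already and four more stand in a line before its open mouth. Slide three of these in over the bench, without lifting them or knocking them over, leave the remaining bar and the other tools where they are, and then swing the rack's gate shut behind the four.

Things in the scene. Friction and masses are not known exactly. Their poses are not given: they have to be found in the camera images.
- rack: Aluminium set rack fixed to the bench: a U of three walls 24 mm high, 12 mm thick, no floor (bars slide on the bench). Origin on the bench in the pocket; own +x points from mouth to back wall, z up. Pocket: y -60 to +60 mm, x from -57 mm (inner face of the shut gate) to +55 mm (back wall), so more than four bars would fit. Low screw tabs outside the side walls, to y = +-91 mm.
- mouth (a point): middle of the rack's mouth, on the bench, at rack x -61, y 0 mm: the line of the shut gate. A bar is inside when its whole thickness is past the gate's line. A 15 mm hinge post stands at rack y +66 mm and a stop post at y -69 mm on this line, both 27 mm high
- gate (a joint): Rack's gate: steel arm 8 mm thick, 130 mm long, at heights 7 to 21 mm, turning about the hinge post (rack x -61, y +66 mm). 0 = shut (arm along rack -y, across the mouth; hard stop); grows as it swings outward; 1.57 = arm along rack -x, beside the line of bars; most 1.95. It starts open at 1.5 to 1.8. Light friction (0.04 N m): stays where it is left.
- gate_pin (a point): point on the axis of the gate's upright pin (10 mm diameter, top at 50 mm), 112 mm from the hinge axis, at height 14 mm, the mid height of the gate arm
- bar_a: plain lapped-steel gauge bar, a block 90 mm long (its own y), 18 mm thick (its own x) and 26 mm high, standing on its 18 mm edge, about 0.33 kg; origin at the centre of its underside. All five bars bar_a to bar_e are alike. This one is already in the rack's pocket at the start and must stay in.
- bar_b: plain lapped-steel gauge bar, a block 90 mm long (its own y), 18 mm thick (its own x) and 26 mm high, standing on its 18 mm edge, about 0.33 kg; origin at the centre of its underside. All five bars bar_a to bar_e are alike. One of the four standing in line before the rack's mouth, broadside to it, at most 0.15 rad askew.
- bar_c: plain lapped-steel gauge bar, a block 90 mm long (its own y), 18 mm thick (its own x) and 26 mm high, standing on its 18 mm edge, about 0.33 kg; origin at the centre of its underside. All five bars bar_a to bar_e are alike. One of the four standing in line before the rack's mouth, broadside to it, at most 0.15 rad askew.
- bar_d: plain lapped-steel gauge bar, a block 90 mm long (its own y), 18 mm thick (its own x) and 26 mm high, standing on its 18 mm edge, about 0.33 kg; origin at the centre of its underside. All five bars bar_a to bar_e are alike. One of the four standing in line before the rack's mouth, broadside to it, at most 0.15 rad askew.
- bar_e: plain lapped-steel gauge bar, a block 90 mm long (its own y), 18 mm thick (its own x) and 26 mm high, standing on its 18 mm edge, about 0.33 kg; origin at the centre of its underside. All five bars bar_a to bar_e are alike. One of the four standing in line before the rack's mouth, the one farthest from it, with a wider gap (40 mm or more) between it and the next.
- micrometer: bystander: digital micrometer, 70 x 205 x 29 mm, loose on the bench to the right; origin at the centre of its underside
- square: bystander: engineer's try square, 72 x 114 x 14 mm, loose on the bench to the right; origin at the centre of its underside
- long_bar: bystander: a longer gauge bar, 150 x 18 x 26 mm, loose on the bench to the left, which does not belong to the set; origin at the centre of its underside
Things that resemble listed ones, but are neither listed nor needed, are in the scene too. What is shaped like the bar_b but blue, pink or red is not meant.

How it is judged:
By the outcome, as a careful person would: the job done as asked, in the order asked, and still so for the second after the job is handed in, with the robot touching nothing.
It also fails if it takes over 54 s, if anything falls off the work surface, if the arm or the gripper's body presses on something with over 40 N, if the wrist force passes 120 N, or if a joint passes its speed limit or range.

ROBOT

A 6-joint arm with a two-finger parallel gripper is mounted at the origin on a cart in front of the work surface, level with it; the furniture and walls round the work are solid. World frame = base frame: x ahead of the robot, y to its left, z up, the work surface at z = 0. Lengths are in m, angles in degrees, forces in N, time in s.
With the tool pointing down it reaches from about 0.25 to 0.725 m from the base axis. Payload 9.7 kg.
Tool frame: the origin (TCP) lies between the finger pads; the fingertips stand 17 mm ahead of it and the grasp point (between the pads) lies 2 mm behind it; z points along the fingers, y is the direction in which the jaws open and shut (so a half turn about z gives the same grasp; the last joint's range is limited). The gripper opens to 85 mm and grips with 20 to 120 N. Pads are 22 mm wide; open, the fingers measure 114 mm over their backs; the gripper's body (76 mm by 85 mm) begins 54 mm behind the grasp point. The pads swing forward as they close: fully open they stand 13 mm farther back than shut.
Start: joints at [63.541, 4.979, 10.078, 95.1, 0, 90], TCP at [0.245, 0.492, 0.248] pointing down, gripper open.
Joint ranges: [-179.16, 179.16], [-48.56, 103.87], [-65.8, 70.77], [-126.05, 130.52], [-82.76, 87.17], [-180, 180]. Speed limits (degrees/s): [127.2, 127.2, 147.25, 180, 180, 180].

INTERFACE

Orientations are given as [roll, pitch, yaw] about the fixed x, y, z axes, in that order (R = Rz(yaw) Ry(pitch) Rx(roll)).
In Python, from workcell import monitor, cams, order gives the robot as it stands. The module is installed in compiled form; this text tells all that it offers.
- The arm moves only by the shell command python3 -m handwheel 'ROWS' [OPENING] [FORCE]. ROWS is JSON, a list of rows, each a list of 6 numbers: the shift along the tool's x, y, z in m, then the turn, a rotation vector about the tool's x, y, z in degrees. In form: [[tx, ty, tz, wx, wy, wz], ...]. A call has exactly 8 rows; each row shifts and turns the commanded pose from where the row before left it, along the tool's axes as they then stand; what a row does not reach is not made up. A row lasts 1/12 s, in which the tool goes at most 41.7 mm and 7.16 degrees, less where a joint would pass 70% of its speed; a pose out of reach is approached as far as the arm can. A call is refused whole if a number of a shift passes 0.0417 or a number of a turn 7.16, either way. A call with a gripper value outside its range is refused whole. OPENING is the opening, from -1 (shut) to 1 (fully open), set as the call begins (- or left out, the last holds). The fingers move at their own pace and stop on an object; FORCE is the grip in N (left out, the last holds). Time passes only in rows, so rows that do not move let the fingers close, or fill a call up. It gives the time, the measured TCP pose, the force and the opening at its end, in the units of the state.
- monitor.get_obs(): the state, without advancing time (a new reading comes with each control period).
- cams.camera(name): name is "side" or "top" or "wrist"; returns a dict with "img" (420x560x3 uint8, red, green, blue), "depth" (420x560 float32, m along the optical axis (not along the pixel's ray), 0 where there is no reading), "fx", "fy", "cx", "cy" (pixels), "rvec" (rotation vector, rad) and "tvec" (3), from world to camera coordinates, as OpenCV has them; the wrist camera has in their place "tool_from_camera" (4x4, takes a point from camera to tool coordinates, whose origin is the TCP and whose axes are the flange's). Camera axes: x right, y down, z forward; pixel columns grow to the right and rows downward; lengths in m; the calibration is good to about 2 mm. A picture is of the moment at which its call begins: read the wrist's pose just before it.
- order.job_done(): hands the job in, once; it reports no verdict.
The state is a dict: "time": time; "q": joint angles; "qd": joint speeds; "joint_efforts": joint torques, N m; "ee_pos": TCP position; "tcp_rot": TCP orientation; "wrist_force": force on the tool from outside, world axes, zero at the start; "torque": the same for the moment, N m; "opening": finger opening in m.
Only numpy, scipy, OpenCV 4.12 (cv2) and the standard library are available. Lean on these libraries where they do the work, as an engineer would, in place of code of your own. Each camera call takes 0.05 s, during which the arm holds its last target. There are 200 camera calls.

## Working session

There is one attempt and no reset: what is moved stays moved. The work goes in short steps, Python scripts to look and compute and a shell command to move; the robot and the scene stay as the last step left them, time stands still between calls to the robot, and variables do not carry over. Pictures are saved under pics/ and viewed, about 8 in all and at most 12, crops included, and the job is handed in when it is done.

```bash
mkdir -p pics; cat > h.py <<'E'
import numpy as np, cv2
from workcell import monitor, cams, order
def cloud(c):
    d=c["depth"]; v,u=np.indices(d.shape)
    P=np.stack([(u-c["cx"])/c["fx"]*d,(v-c["cy"])/c["fy"]*d,d],-1)
    R=cv2.Rodrigues(np.array(c["rvec"],float))[0]; t=np.array(c["tvec"],float).ravel()
    W=(P-t)@R; W[d==0]=np.nan
    return W
def save(n,img): cv2.imwrite(f"pics/{n}.png",cv2.cvtColor(img,cv2.COLOR_RGB2BGR))
E
python3 - <<'E'
from h import *
o=monitor.get_obs(); print({k:np.round(o[k],3).tolist() for k in o})
for n in("top","side"):
    c=cams.camera(n); np.savez(n+"0.npz",**c); save(n+"0",c["img"])
    W=cloud(c); print(n,W[210,280],c["fx"],c["cx"],c["cy"])
    for r in(50,200,350): print([np.round(W[r,k],3).tolist() for k in(60,280,500)])
E
```

```text
{'time': 0.0, 'q': [63.541, 5.009, 10.033, 95.097, 0.001, 90.001], 'qd': [0.051, -0.073, -0.01, -0.097, -0.079, 0.124], 'joint_efforts': [0.0, -52.039, 46.48, 0.016, 0.0, 0.0], 'ee_pos': [0.245, 0.492, 0.248], 'tcp_rot': [-179.927, -0.001, 153.54], 'wrist_force': [-1.275, -0.318, 0.921], 'torque': [0.008, 0.034, -0.038], 'opening': 0.085}
top [ 0.5195846  -0.06143393 -0.00346746] 528.1683714067343 275.2683915151228 204.3352505997957
[[1.316, 0.917, -0.882], [0.947, -0.056, 0.045], [0.975, -0.671, -0.0]]
[[0.641, 0.89, -0.907], [0.544, -0.061, 0.023], [0.553, -0.655, 0.002]]
[[-0.003, 0.854, -0.905], [0.148, -0.065, -0.024], [0.015, -1.031, -0.903]]
side [ 0.54576763 -0.00265736  0.01978527] 442.67696937974256 283.0912957500917 205.31674828204606
[[-0.516, 1.177, 0.081], [0.55, 1.621, -0.071], [1.278, 0.484, 0.305]]
[[-0.02, -0.072, 0.112], [0.546, 0.042, 0.021], [1.201, 0.06, 0.003]]
[[-0.429, 0.174, -0.901], [0.544, -0.445, 0.001], [0.999, -0.449, 0.001]]
```

View pics/top0.png

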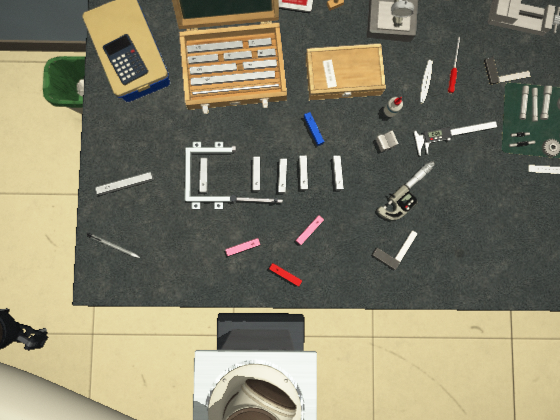

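The top view shows up = +x and left = +y. The rack U is at (187–235, 148–205), with its mouth facing right and the gate at about (237–282, 200).

- **Bar candidates:** white bars at (203,175) in the pocket, then (256,173), (282,175), (304,173) and (338,172).
- **Not meant:** the blue (314,129), pink (242,247) and (310,230) and red (285,275) bars. The long bar is at (123,183).

The five white bars fit the description. I'll measure them and confirm in an enlarged crop.

```bash
python3 - <<'E'
from h import *
c=dict(np.load("top0.npz")); W=cloud(c)
im=c["img"]; crop=im[125:225,165:365]; save("crop0",cv2.resize(crop,None,fx=4,fy=4,interpolation=cv2.INTER_CUBIC))
for n in("top","side"):
    c=dict(np.load(n+"0.npz")); W=cloud(c); im=c["img"].astype(int)
    z=W[...,2]; 
    m=(im.min(-1)>130)&(W[...,0]>.3)&(W[...,0]<.75)&(W[...,1]<.35)&(W[...,1]>-.35)&(z>.010)&(z<.04)
    k,L,S,C=cv2.connectedComponentsWithStats(m.astype(np.uint8))
    for i in range(1,k):
        if S[i,4]<25: continue
        p=W[L==i]; r=cv2.minAreaRect((p[:,:2]*1000).astype(np.float32))
        print(n,S[i,:5],np.round(r[0],1),np.round(r[1],1),round(r[2],1),"z",np.round(np.percentile(p[:,2],[5,50,95])*1000,1))
E
```

```text
top [378 132  12  17 123] [ 705.7 -339. ] [41.1 31.6] 15.4 z [18.4 28.8 36.5]
top [185 146  51  55 574] [613.1 126.7] [145.7 132.7] 0.2 z [19.3 23.8 28.6]
top [253 157   7  33 230] [614.7   3.9] [87.1 16.2] 0.9 z [21.7 25.8 30.5]
top [300 156   8  33 233] [ 619.4 -122.3] [87.9 18.1] 3.2 z [20.7 25.8 31.1]
top [333 156  11  33 244] [ 620.6 -214.9] [88.6 18.8] 5.0 z [18.1 25.4 30.2]
top [200 158   7  34 225] [609.2 144.3] [90.2 17. ] 1.1 z [21.8 25.7 30.1]
top [279 159   8  33 224] [610.1 -66.4] [17.6 87.6] 87.8 z [21.7 26.1 31. ]
top [124 172  28  14 178] [596.  316.5] [18.5 72. ] 16.5 z [21.6 26.  31.5]
top [237 198  37   4  98] [544.7   5.6] [95.5  7.4] 88.0 z [16.3 20.6 25.6]
top [379 206  11  12  58] [ 514.5 -336.6] [31.7 19.6] 24.2 z [16.8 21.8 24.9]
top [297 216  27  29 212] [ 466. -140.] [17.1 87.8] 48.0 z [21.5 26.3 30.6]
top [226 239  34  17 219] [419.4  35.9] [17.6 87.2] 20.4 z [20.9 25.6 30.6]
side [289 145  12  13  68] [596.3 315.2] [19.7 76.5] 16.3 z [20.2 25.3 27.9]
side [279 171  50  24 496] [615.3 127.3] [136.6 144.5] 90.0 z [11.3 23.4 27.1]
side [232 193   8  13  57] [415.8  43.5] [13.6 63.8] 21.6 z [23.  25.9 28.2]
side [279 198   3  14  32] [545.9  24.4] [62.3  5.9] 90.0 z [19.  20.8 23.3]
side [289 205  32   6 142] [615.8   2.7] [88.9 21.5] 3.6 z [22.5 25.4 27.8]
side [288 221  33   6 180] [610.7 -67.3] [22.8 86.9] 88.4 z [21.2 25.5 27.8]
side [237 234  20  14  88] [ 459.8 -132.2] [15.9 70.2] 46.9 z [23.8 25.9 28.2]
side [292 234  35   7 194] [ 621.4 -122.6] [89.9 23.8] 3.8 z [22.6 25.7 28.4]
side [293 259  37   8 219] [ 621.7 -215. ] [89.1 22.4] 5.1 z [22.8 25.6 28.6]
side [343 293  20  15 199] [ 705.3 -335.8] [41.4 28.1] 0.6 z [20.6 28.9 35.3]
side [262 299  11   8  37] [ 515.4 -337.7] [28.2 12.8] 43.5 z [19.8 21.8 24.2]
```

View pics/crop0.png

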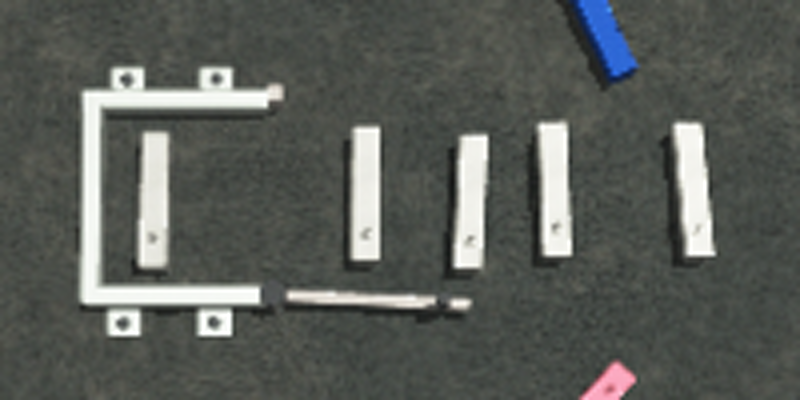

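The crop confirms the five marked white bars: one in the U and four in line. The gate is open along the near side, with its pin at about (445,303) in the crop. The top and side measurements agree to about 4 mm, and heights and sizes match the description. I'll turn the tool first so its jaw axis lies along the bars.

```bash
python3 -m handwheel '[[0,0,0,0,0,7.16],[0,0,0,0,0,7.16],[0,0,0,0,0,7.16],[0,0,0,0,0,7.16],[0,0,0,0,0,7.16],[0,0,0,0,0,7.16],[0,0,0,0,0,7.16],[0,0,0,0,0,7.16]]' 0.2 40
python3 -m handwheel '[[0,0,0,0,0,6.26],[-0.033,0.0245,0,0,0,0],[-0.033,0.0245,0,0,0,0],[-0.033,0.0245,0,0,0,0],[-0.033,0.0245,0,0,0,0],[-0.033,0.0245,0,0,0,0],[-0.033,0.0245,0,0,0,0],[-0.033,0.0245,0,0,0,0]]'
python3 -m handwheel '[[-0.033,0.0245,0,0,0,0],[-0.033,0.0245,0,0,0,0],[-0.033,0.0245,0,0,0,0],[-0.033,0.0245,0,0,0,0],[-0.033,0.0245,0,0,0,0],[-0.033,0.0245,0,0,0,0],[-0.033,0.0245,0,0,0,0],[-0.033,0.0245,0,0,0,0]]'
cat >> h.py <<'E'
from scipy.spatial.transform import Rotation as Ro
def wrist():
    o=monitor.get_obs(); c=cams.camera("wrist"); d=c["depth"]; v,u=np.indices(d.shape)
    P=np.stack([(u-c["cx"])/c["fx"]*d,(v-c["cy"])/c["fy"]*d,d],-1)
    T=np.array(c["tool_from_camera"]); P=P@T[:3,:3].T+T[:3,3]
    W=P@Ro.from_euler("xyz",o["tcp_rot"],degrees=True).as_matrix().T+np.array(o["ee_pos"]); W[d==0]=np.nan
    return o,c,W
E
python3 - <<'E'
from h import *
o,c,W=wrist(); print(o["time"],np.round(o["ee_pos"],4),np.round(o["tcp_rot"],2),o["opening"],np.round(o["q"],1))
save("w1",c["img"]); np.savez("w1.npz",img=c["img"],W=W)
print(np.round(np.array(c["tool_from_camera"]),3).tolist())
for r in(50,210,370): print([np.round(W[r,k],3).tolist() for k in(60,280,500)])
E
```

```text
time: 0.77
ee_pos: [0.245, 0.4923, 0.2478]
tcp_rot: [-180.0, 0.0, 95.9]
wrist_force: [1.1, -0.3, 0.3]
opening: 0.0514
time: 1.43
ee_pos: [0.4172, 0.2595, 0.2481]
tcp_rot: [-180.0, 0.0, 90.0]
wrist_force: [1.2, 0.3, 0.2]
opening: 0.0512
time: 2.1
ee_pos: [0.6133, -0.0046, 0.2479]
tcp_rot: [-180.0, -0.0, 90.0]
wrist_force: [0.6, 1.1, 0.8]
opening: 0.0516
2.1 [ 0.6133 -0.0046  0.2479] [-179.97   -0.     89.99] 0.05156987211818214 [-0.4 14.  20.3 96.3  0.  89.6]
[[-0.0, -0.963, -0.269, 0.068], [1.0, -0.0, -0.001, -0.001], [0.001, -0.269, 0.963, -0.125], [0.0, 0.0, 0.0, 1.0]]
[[0.404, 0.123, -0.001], [0.613, 0.123, 0.001], [0.801, 0.117, 0.035]]
[[0.38, -0.033, 0.001], [0.613, -0.033, 0.001], [0.817, -0.021, 0.047]]
[[0.563, 0.008, 0.303], [0.613, -0.213, 0.026], [0.664, 0.007, 0.302]]
```

View pics/w1.png

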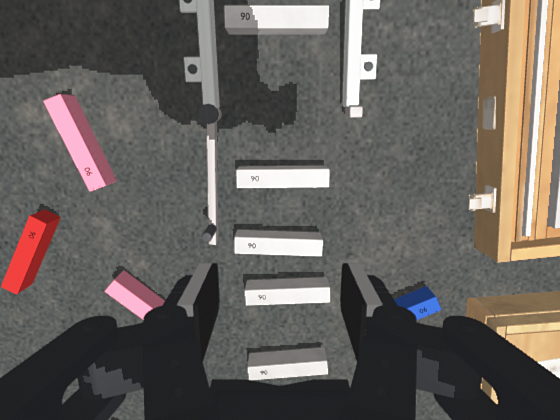

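The wrist view shows the rack arms at columns ~207 and ~353 and bars at rows 178, 243, 292 and 362. The gate runs from (210,115) to (211,240), with its pin near (210,212). Next I'll fit precise positions.

```bash
python3 - <<'E'
from h import *
f=np.load("w1.npz"); W=f["W"]; im=f["img"].astype(int)
z=W[...,2]; ok=(W[...,0]>.5)&(W[...,0]<.72)&np.isfinite(z)
def fit(m,t):
    k,L,S,C=cv2.connectedComponentsWithStats(m.astype(np.uint8))
    for i in range(1,k):
        if S[i,4]<60: continue
        p=W[L==i]; r=cv2.minAreaRect((p[:,:2]*1000).astype(np.float32))
        print(t,S[i,:4],np.round(r[0],1),np.round(r[1],1),round(r[2],1),"z",np.round(np.median(p[:,2])*1000,1))
fit(ok&(z>.023)&(z<.032),"bars24-32")
fit(ok&(z>.021)&(z<.026)&(W[...,1]>.06),"rack")
fit(ok&(z>.016)&(z<.024)&(W[...,1]<.06),"gate")
m=ok&(z>.035)&(z<.056)&(W[...,0]<.57)
fit(m,"pin"); p=W[m&(W[...,1]<.02)]; print(len(p), np.round(p.mean(0),4) if len(p) else "")
# inner wall lines by white points
for lo,hi in((.53,.57),(.66,.70)):
    q=W[ok&(z>.018)&(z<.027)&(W[...,1]>.085)&(W[...,1]<.16)&(W[...,0]>lo)&(W[...,0]<hi)]
    print("wall",len(q),np.round(q.mean(0),4),np.polyfit(q[:,1],q[:,0],1), np.percentile(q[:,0],[2,98]))
E
```

```text
bars24-32 [196   0  23 116] [547.1 110.9] [14.2 95.6] 3.1 z 23.9
bars24-32 [346   0  17 118] [678.7 109.9] [14.2 97.2] 3.1 z 23.9
bars24-32 [224   6 105  24] [609.6 144.6] [17.9 89.9] 89.9 z 25.6
bars24-32 [236 169  94  19] [615.3   4.7] [90.1 17.9] 0.1 z 25.6
bars24-32 [234 236  89  21] [610.9 -65.2] [19. 90.] 87.8 z 25.6
bars24-32 [245 286  85  20] [ 620.2 -120.9] [89.6 19.4] 2.7 z 25.6
bars24-32 [247 360  81  20] [ 621.2 -213.5] [89.9 19.9] 4.8 z 25.6
rack [196   0  20 107] [547.  115.1] [12.4 87.3] 0.7 z 23.6
rack [346   0  17 118] [678.9 110.4] [13.4 97.5] 1.9 z 23.4
rack [224   6 105  24] [609.6 144.6] [17.9 89.9] 89.9 z 25.3
gate [207 123  10 106] [545.3   5.1] [102.5   9.1] 88.2 z 20.5
gate [209 230   8  15] [543.7 -56.7] [16.2  7.2] 85.8 z 20.4
gate [235 234  88   7] [611.4 -56.4] [ 2.  89.3] 87.3 z 20.2
gate [245 283  85   7] [ 620.  -112.1] [89.   2.1] 2.2 z 20.2
gate [248 355  79  12] [ 620.6 -204.8] [89.4  3.1] 5.2 z 20.0
pin [202 228  13  14] [543.9 -46.5] [9.1 9.5] 2.3 z 48.8
130 [ 0.5444 -0.0458  0.0465]
wall 1434 [0.5493 0.1252 0.0236] [0.07363323 0.54008338] [0.54122037 0.56879158]
wall 1293 [0.6781 0.123  0.0232] [-0.01580263  0.68000352] [0.67239229 0.6842934 ]
```

```bash
python3 -m handwheel '[[-0.04,0.001,0,0,0,0],[-0.04,0.001,0,0,0,0],[-0.04,0.001,0,0,0,0],[-0.041,0.001,0,0,0,0],[0,0,0.04,0,0,0],[0,0,0.04,0,0,0],[0,0,0.04,0,0,0],[0,0,0.04,0,0,0]]'
python3 -m handwheel '[[0,0,0.025,0,0,0],[0,0,0.018,0,0,0],[0,0,0.013,0,0,0],[0,0,0.006,0,0,0],[0,0,0.003,0,0,0],[0,0,0,0,0,0],[0.006,0,0,0,0,0],[0.006,0,0,0,0,0]]'
```

```text
time: 2.82
ee_pos: [0.6161, -0.164, 0.0862]
tcp_rot: [-180.0, -0.0, 90.0]
wrist_force: [0.6, 0.5, 0.4]
opening: 0.0512
time: 3.48
ee_pos: [0.6173, -0.1515, 0.0248]
tcp_rot: [179.9, 0.0, 90.0]
wrist_force: [-0.7, 0.4, 0.1]
opening: 0.0512
```

```bash
python3 -m handwheel '[[0.003,0,0.002,0,0,0],[0.003,0,0.002,0,0,0],[0.004,0,0,0,0,0],[0.004,0,0,0,0,0],[0.005,0,0,0,0,0],[0.005,0,0,0,0,0],[0.005,0,0,0,0,0],[0.005,0,0,0,0,0]]'
python3 -m handwheel '[[0.006,0,0,0,0,0],[0.006,0,0,0,0,0],[0.006,0,0,0,0,0],[0.006,0,0,0,0,0],[0.006,0,0,0,0,0],[0.006,0,0,0,0,0],[0.005,0,0,0,0,0],[0.003,0,0,0,0,0]]'
python3 - <<'E'
from h import *
c=cams.camera("top"); W=cloud(c); im=c["img"]
c2=cams.camera("side")
save("s2",np.vstack([cv2.resize(im[125:225,165:365],None,fx=3,fy=3),cv2.resize(c2["img"][150:250,200:400],None,fx=3,fy=3)]))
o=monitor.get_obs(); print(o["ee_pos"],o["wrist_force"])
E
```

```text
time: 4.15
ee_pos: [0.6166, -0.1172, 0.0193]
tcp_rot: [180.0, 0.0, 90.0]
wrist_force: [0.3, -2.8, 0.0]
opening: 0.0512
time: 4.82
ee_pos: [0.6165, -0.0729, 0.0193]
tcp_rot: [-180.0, 0.0, 90.0]
wrist_force: [0.7, -4.3, -0.9]
opening: 0.0512
[ 0.61653542 -0.07268297  0.01925416] [ 0.21634999 -0.21548416 -0.09280141]
```

View pics/s2.png

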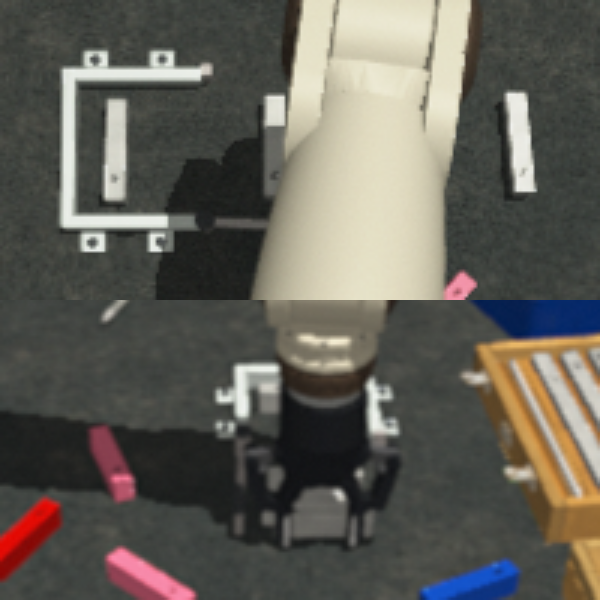

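Pushing takes about 4 N, and bar e stays put. I'll check the three pushed bars with the wrist depth before going into the mouth.

```bash
cat >> h.py <<'E'
def bars():
    o,c,W=wrist(); z=W[...,2]; g=c["img"].min(-1)
    m=(z>.0245)&(z<.031)&(W[...,0]>.555)&(W[...,0]<.672)&np.isfinite(z)
    k,L,S,C=cv2.connectedComponentsWithStats(m.astype(np.uint8))
    print("t",o["time"],"tcp",np.round(o["ee_pos"],4),"F",np.round(o["wrist_force"],1))
    for i in range(1,k):
        if S[i,4]<150: continue
        p=W[L==i]; r=cv2.minAreaRect((p[:,:2]*1000).astype(np.float32))
        print(S[i,:4],np.round(r[0],1),np.round(r[1],1),round(r[2],1),"z",np.round(np.median(p[:,2])*1000,1),"y",np.round(np.percentile(p[:,1]*1000,[1,99]),1),"x",np.round(np.percentile(p[:,0]*1000,[1,99]),1))
    return o,c,W
E
python3 - <<'E'
from h import *
o,c,W=bars(); save("w3",c["img"])
E
```

```text
t 4.9167 tcp [ 0.6165 -0.0727  0.0193] F [ 0.2 -0.2 -0.1]
[131  52 296  64] [615.3   4.7] [90.1 18. ] 0.5 z 25.6 y [-4.3 13.4] x [571.5 659.1]
[130 180 295 161] [615.8 -54.6] [100.2  58.9] 0.3 z 25.6 y [-69.9 -25.7] x [567.8 663.5]
```

View pics/w3.png

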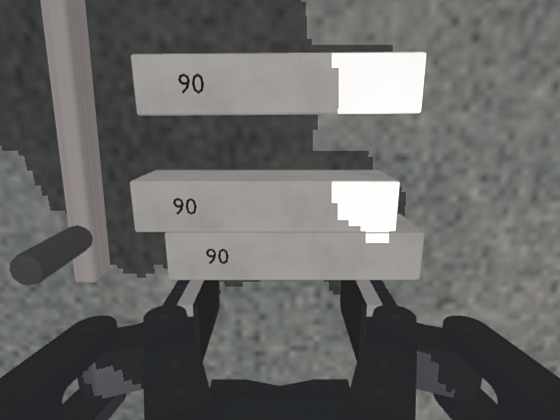

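The wrist view shows bar b at row 84, with c (row 206) and d (row 256) nested together against the fingers. All three are upright. The gate and pin on the left are clear of the fingers. Pushing on about 142 mm, in 24 rows.

```bash
python3 -m handwheel '[[0.004,0,0,0,0,0],[0.006,0,0,0,0,0],[0.006,0,0,0,0,0],[0.006,0,0,0,0,0],[0.006,0,0,0,0,0],[0.006,0,0,0,0,0],[0.006,0,0,0,0,0],[0.006,0,0,0,0,0]]'
python3 -m handwheel '[[0.006,0,0,0,0,0],[0.006,0,0,0,0,0],[0.006,0,0,0,0,0],[0.006,0,0,0,0,0],[0.006,0,0,0,0,0],[0.006,0,0,0,0,0],[0.006,0,0,0,0,0],[0.004,0,0,0,0,0]]'
python3 - <<'E'
from h import *
o,c,W=bars()
E
```

```text
time: 5.63
ee_pos: [0.6165, -0.0275, 0.0193]
tcp_rot: [-180.0, 0.1, 90.0]
wrist_force: [1.3, -6.9, 0.3]
opening: 0.0512
time: 6.3
ee_pos: [0.6165, 0.0187, 0.0193]
tcp_rot: [-180.0, 0.1, 90.0]
wrist_force: [1.0, -6.8, 0.3]
opening: 0.0514
t 6.3 tcp [0.6165 0.0187 0.0193] F [ 1.  -6.8  0.3]
[130 126 294 215] [615.7  45.5] [ 76.  100.4] 90.0 z 25.7 y [28.5 83.1] x [568.7 662.4]
[ 87 171  13  31] [556.   64.9] [ 1.9 10. ] 0.8 z 29.3 y [60.1 69.8] x [555.  556.9]
```

```bash
python3 -m handwheel '[[0.004,0,0,0,0,0],[0.006,0,0,0,0,0],[0.006,0,0,0,0,0],[0.006,0,0,0,0,0],[0.006,0,0,0,0,0],[0.006,0,0,0,0,0],[0.005,0,0,0,0,0],[0.004,0,0,0,0,0]]'
python3 -m handwheel '[[0.002,0,0,0,0,0],[0.002,0,0,0,0,0],[0.002,0,0,0,0,0],[0.001,0,0,0,0,0],[0,0,0,0,0,0],[-0.004,0,0,0,0,0],[-0.008,0,0,0,0,0],[-0.01,0,0,0,0,0]]'
python3 - <<'E'
from h import *
o,c,W=bars(); save("w4",c["img"])
E
```

```text
time: 7.02
ee_pos: [0.6164, 0.0614, 0.0193]
tcp_rot: [-180.0, 0.1, 90.0]
wrist_force: [0.3, -7.5, 0.9]
opening: 0.0513
time: 7.68
ee_pos: [0.6164, 0.0466, 0.0192]
tcp_rot: [-180.0, -0.0, 90.1]
wrist_force: [-0.3, -1.2, -0.6]
opening: 0.0513
t 7.6833 tcp [0.6164 0.0466 0.0192] F [-0.3 -1.2 -0.6]
[106   0 307  43] [609.6 141.6] [11.4 90.2] 90.0 z 25.6 y [136.2 147. ] x [565.9 653.4]
[123  52 309 171] [615.7 106.2] [100.3  53.9] 0.1 z 25.6 y [ 80.2 132.7] x [568.7 662.3]
[186 279  26  64] [587.6  46.9] [ 6.9 22.9] 5.1 z 27.9 y [36.  58.2] x [583.5 590.3]
[348 279  26  63] [641.6  47.6] [23.6  6.9] 73.1 z 27.8 y [36.3 58.2] x [641.  647.7]
```

View pics/w4.png

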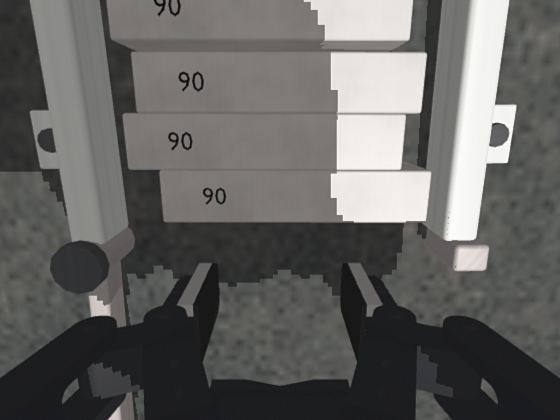

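All four bars are inside and upright: rows 5, 80, 140 and 195 in the image. Bar d's rear face is at y≈0.080, against the gate line at y≈0.065. Next I'll lift, go to the gate pin at about (0.544, −0.0465) and straddle it.

```bash
python3 -m handwheel '[[0,0,-0.015,0,0,0],[0,0,-0.025,0,0,0],[0,0,-0.025,0,0,0],[0,0,-0.016,0,0,0],[-0.023,-0.018,0,0,0,0],[-0.023,-0.018,0,0,0,0],[-0.023,-0.018,0,0,0,0],[-0.023,-0.018,0,0,0,0]]' -0.43
python3 -m handwheel '[[0,0,0,0,0,0],[0,0,0,0,0,0],[0,0,0,0,0,0],[0,0,0,0,0,0],[0,0,0,0,0,0],[0,0,0,0,0,0],[0,0,0,0,0,0],[0,0,0,0,0,0]]'
python3 - <<'E'
from h import *
o,c,W=bars(); save("w5",c["img"]); z=W[...,2]
m=(z>.035)&(z<.056)&(W[...,0]<.57)&(W[...,0]>.52)&(W[...,1]<-.01); p=W[m]; print(len(p))
if len(p): print(np.round(cv2.minAreaRect((p[:,:2]*1000).astype(np.float32))[0:2],1), np.round(p.mean(0),4))
E
```

```text
time: 8.4
ee_pos: [0.5436, -0.0466, 0.1003]
tcp_rot: [180.0, -0.0, 90.0]
wrist_force: [1.0, 0.0, 0.2]
opening: 0.0242
time: 9.07
ee_pos: [0.5447, -0.0453, 0.1001]
tcp_rot: [-180.0, -0.0, 90.0]
wrist_force: [0.2, -1.3, 0.5]
opening: 0.0243
t 9.0667 tcp [ 0.5447 -0.0453  0.1001] F [ 0.2 -1.3  0.5]
400
[[543.3 -46.7]
 [  9.4   9.1]] [ 0.5435 -0.0456  0.0467]
```

View pics/w5.png

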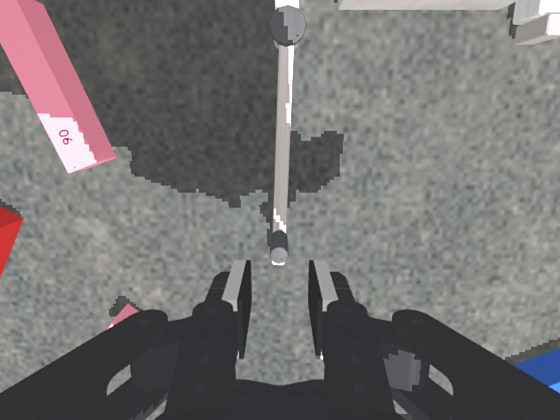

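The pin is centred between the pads at (278,255). Lowering and starting the arc at 4° per row about the hinge, radius 112 mm.

```bash
python3 -m handwheel '[[0,-0.001,0.01,0,0,0],[0,0,0.015,0,0,0],[0,0,0.015,0,0,0],[0,0,0.008,0,0,0],[0,0,0.004,0,0,0],[0,0,0,0,0,0],[0,0.003,0,0,0,0],[0,0.003,0,0,0,0]]'
python3 -m handwheel '[[0.0003,0.0078,0,0,0,-4],[0.0003,0.0078,0,0,0,-4],[0.0003,0.0078,0,0,0,-4],[0.0003,0.0078,0,0,0,-4],[0.0003,0.0078,0,0,0,-4],[0.0003,0.0078,0,0,0,-4],[0.0003,0.0078,0,0,0,-4],[0.0003,0.0078,0,0,0,-4]]'
python3 - <<'E'
from h import *
o=monitor.get_obs(); e=np.array(o["ee_pos"]); d=e[:2]-[.547,.0655]
print(e,o["tcp_rot"],o["wrist_force"],"r",np.hypot(*d),"th",np.degrees(np.arctan2(d[0],-d[1])),np.round(o["q"],1))
E
```

```text
time: 9.78
ee_pos: [0.5503, -0.0457, 0.0492]
tcp_rot: [179.9, 0.0, 90.0]
wrist_force: [-0.5, -1.1, 0.5]
opening: 0.0246
time: 10.45
ee_pos: [0.6098, -0.0283, 0.049]
tcp_rot: [179.9, 0.0, 122.2]
wrist_force: [0.1, -0.1, 0.5]
opening: 0.0245
[ 0.6097777  -0.02833561  0.04903837] [1.79949529e+02 3.59160046e-02 1.22188925e+02] [ 0.08751778 -0.1455283   0.5045923 ] r 0.1128988956311834 th 33.78323158081708 [-2.7 13.9 -1.9 74.1 -0.  55.2]
```

```bash
cat >> h.py <<'E'
def gate():
    o,c,W=wrist(); z=W[...,2]; H=np.array([.547,.0655])
    r=np.hypot(W[...,0]-H[0],W[...,1]-H[1])
    m=(z>.016)&(z<.0225)&(r>.025)&(r<.10)
    p=W[m][:,:2]-H; th=np.degrees(np.arctan2(p[:,0],-p[:,1]))
    e=np.array(o["ee_pos"]); d=e[:2]-H
    print("gate pts",len(th),"th",np.round(np.percentile(th,[10,50,90]),1),"tool r,th",np.round([np.hypot(*d),np.degrees(np.arctan2(d[0],-d[1]))],3),"tcp",np.round(e,4),"F",np.round(o["wrist_force"],1))
    return o,c,W
E
python3 - <<'E'
from h import *
gate()
E
python3 -m handwheel '[[0.0003,0.0078,0,0,0,-4],[0.0003,0.0078,0,0,0,-4],[0.0003,0.0078,0,0,0,-4],[0.0003,0.0078,0,0,0,-4],[0.0003,0.0078,0,0,0,-4],[0.0003,0.0078,0,0,0,-4],[0.0003,0.0078,0,0,0,-4],[0.0003,0.0078,0,0,0,-4]]'
python3 - <<'E'
from h import *
o,c,W=gate(); save("w6",c["img"])
E
```

```text
gate pts 4414 th [ 27.   31.  103.4] tool r,th [ 0.113 33.783] tcp [ 0.6098 -0.0283  0.049 ] F [ 0.1 -0.1  0.5]
time: 11.17
ee_pos: [0.6504, 0.0177, 0.0489]
tcp_rot: [180.0, 0.0, 154.1]
wrist_force: [-0.4, -0.1, -0.2]
opening: 0.0244
gate pts 4482 th [ 58.3  62.5 137.9] tool r,th [ 0.114 65.184] tcp [0.6504 0.0177 0.0489] F [-0.4 -0.1 -0.2]
```

View pics/w6.png

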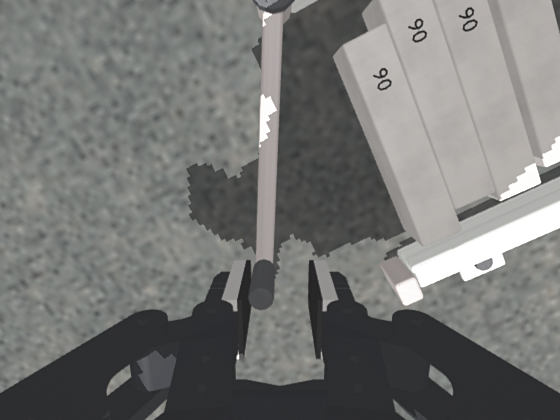

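The gate follows at about 62°, with the pin at (262,285) against the trailing finger. Continuing to the stop.

```bash
python3 -m handwheel '[[0.0005,0.0078,0,0,0,-4],[0.0005,0.0078,0,0,0,-4],[0.0005,0.0078,0,0,0,-4],[0.0004,0.0078,0,0,0,-4],[0.0004,0.006,0,0,0,-3],[0.0003,0.006,0,0,0,-3],[0.0002,0.004,0,0,0,-2],[0,0.002,0,0,0,0]]'
python3 -m handwheel '[[0,0.002,0,0,0,0],[0,0.002,0,0,0,0],[0,0.001,0,0,0,0],[0,0.001,0,0,0,0],[0,0.001,0,0,0,0],[0,0,0,0,0,0],[0,0,0,0,0,0],[0,0,0,0,0,0]]'
python3 - <<'E'
from h import *
o,c,W=gate(); print(o["tcp_rot"]); bars()
E
```

```text
time: 11.88
ee_pos: [0.6602, 0.0656, 0.0488]
tcp_rot: [180.0, 0.0, 177.9]
wrist_force: [0.4, -0.6, -0.0]
opening: 0.0244
time: 12.55
ee_pos: [0.6601, 0.0724, 0.0482]
tcp_rot: [180.0, -0.0, 178.0]
wrist_force: [-0.1, 0.2, 0.1]
opening: 0.0246
gate pts 5302 th [ 87.1  91.9 173.9] tool r,th [ 0.113 93.494] tcp [0.6601 0.0724 0.0482] F [-0.1  0.2  0.1]
[ 1.79998043e+02 -1.07361345e-02  1.77994062e+02]
t 12.6 tcp [0.6602 0.0724 0.0482] F [ 0.1 -0.  -0.1]
[424  34  67 226] [609.7 145. ] [18.8 89.9] 89.9 z 25.7 y [136.2 153.9] x [565.7 653.2]
[290  40 143 247] [615.6 106.4] [54.1 99.9] 90.0 z 25.6 y [ 80.  132.6] x [567.9 658.7]
```

```bash
python3 -m handwheel '[[0,0.0005,0,0,0,0],[0,0.0005,0,0,0,0],[0,0.0005,0,0,0,0],[0,0.0005,0,0,0,0],[0,0,0,0,0,0],[0,0,0,0,0,0],[0,0,0,0,0,0],[0,0,0,0,0,0]]'
python3 -m handwheel '[[0,0.0005,0,0,0,0],[0,0.0005,0,0,0,0],[0,0.0005,0,0,0,0],[0,0.0005,0,0,0,0],[0,0,0,0,0,0],[0,0,0,0,0,0],[0,0,0,0,0,0],[0,0,0,0,0,0]]'
```

```text
time: 13.32
ee_pos: [0.6602, 0.0737, 0.0482]
tcp_rot: [-179.9, -0.0, 178.0]
wrist_force: [-0.7, -5.4, -0.4]
opening: 0.0246
time: 13.98
ee_pos: [0.6603, 0.0741, 0.0482]
tcp_rot: [-179.8, -0.0, 177.9]
wrist_force: [-0.5, -13.3, 0.6]
opening: 0.0245
```

The force climbs (5 N, then 13 N) with almost no travel, so the gate is on its hard stop. I'll centre the jaws on the pin, lift straight up, move clear and check.

```bash
python3 -m handwheel '[[0,-0.003,0,0,0,0],[0,-0.003,0,0,0,0],[0,-0.0025,0,0,0,0],[0,0,0,0,0,0],[0,0,-0.01,0,0,0],[0,0,-0.02,0,0,0],[0,0,-0.03,0,0,0],[0,0,-0.035,0,0,0]]'
python3 -m handwheel '[[0.02,0,-0.035,0,0,0],[0.035,0,-0.02,0,0,0],[0.035,0,-0.02,0,0,0],[0.035,0,-0.02,0,0,0],[0.035,0,0,0,0,0],[0.035,0,0,0,0,0],[0.02,0,0,0,0,0],[0,0,0,0,0,0]]'
python3 - <<'E'
from h import *
H=np.array([.547,.0655])
c=cams.camera("top"); W=cloud(c); im=c["img"]; c2=cams.camera("side"); W2=cloud(c2)
save("f1",np.vstack([cv2.resize(im[120:290,70:470],None,fx=2,fy=1.5),cv2.resize(c2["img"][140:310,200:600],None,fx=2,fy=1.5)[:,:800] if 0 else cv2.resize(c2["img"][140:310,160:560],(800,255))]))
for n,(i,w) in {"top":(im,W),"side":(c2["img"],W2)}.items():
    z=w[...,2]; m=(i.min(-1)>80)&(w[...,0]>.5)&(w[...,0]<.72)&(w[...,1]<.2)&(w[...,1]>-.3)&(z>.0235)&(z<.032)
    k,L,S,C=cv2.connectedComponentsWithStats(m.astype(np.uint8))
    for j in range(1,k):
        if S[j,4]<40: continue
        p=w[L==j]; r=cv2.minAreaRect((p[:,:2]*1000).astype(np.float32)); print(n,S[j,:4],np.round(r[0],1),np.round(r[1],1),round(r[2],1))
    g=(z>.014)&(z<.026)&(w[...,0]>.58)&(w[...,0]<.64)&(w[...,1]>.02)&(w[...,1]<.076); p=w[g]
    if len(p)>5: print(n,"gate",len(p),np.round(p.mean(0),4),"slope",np.polyfit(p[:,0],p[:,1],1))
o=monitor.get_obs(); print(o["time"],o["ee_pos"],o["wrist_force"])
E
```

```text
time: 14.65
ee_pos: [0.6591, 0.0682, 0.1434]
tcp_rot: [-180.0, -0.2, 178.0]
wrist_force: [0.6, 0.3, 0.5]
opening: 0.024
time: 15.32
ee_pos: [0.4422, 0.0758, 0.2405]
tcp_rot: [179.9, 0.1, 178.1]
wrist_force: [-1.1, -0.3, 0.8]
opening: 0.0245
top [200 154  29  34] [619.9 115.3] [89.4 74.5] 1.0
top [334 156   7   8] [ 653.6 -211.3] [16.3 20.3] 90.0
top [335 165   8  24] [ 608.1 -215.8] [62.5 18.3] 4.2
top gate 76 [0.6109 0.0642 0.0196] slope [0.01661586 0.0540993 ]
side [287 178  31  15] [613.2 112.2] [78.4 91.7] 89.1
side [293 259  38   9] [ 622.1 -216.4] [89.9 22.8] 4.0
side gate 85 [0.6091 0.064  0.0195] slope [0.01840607 0.05273979]
15.4167 [0.44506673 0.07573307 0.23964423] [-0.01833603 -0.5784134   0.11117873]
```

View pics/f1.png

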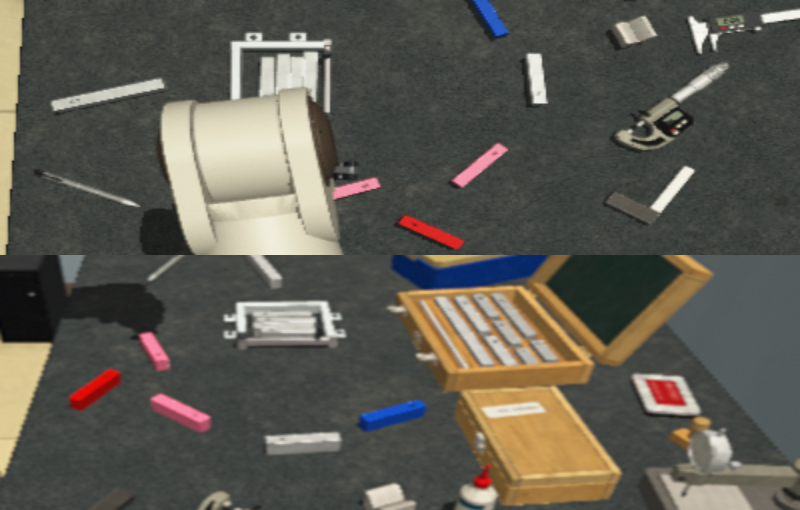

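Both views show four bars inside the U with the gate closed across the mouth, and bar e alone at its old place. The gate's slope (0.017) matches the rack's own yaw, so it is fully shut. The arm is clear, so I'm handing in.

```bash
python3 -c "
from workcell import order
print(order.job_done())"
```

```text
the job is handed in; nothing more can be done
None
```

I slid bars b, c and d into the rack over the bench with a two-finger push, so it now holds four with bar a. Then I swung the gate shut by its pin and handed the job in at about 15.4 s.

**Last checks:**
- **Bars in the rack:** all four are upright in the pocket. The last bar's rear face is at y ≈ 0.080 m and the gate's line at ≈ 0.065 m.
- **Gate:** it reached its hard stop, where the force rose to 13 N with almost no travel. After release it lay across the mouth, within about 0.1° of the rack's own 1° yaw.
- **Bar e:** it agreed with its first measured place to within about 2 mm and was not touched.
- **Other tools:** the micrometer, square and long bar looked undisturbed in the final pictures, but I did not measure them again.
- **Forces:** pushing the bars took at most 7.5 N in the readings.

No check failed. In the last top view the arm hid part of the rack, and its shadow split bar e's outline into two pieces. The side view showed both clearly.

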